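# Photograph the samples

## Robot

A 7-joint arm with a two-finger parallel gripper is mounted at the origin on a cart in front of the work surface, level with it; the furniture and walls round the work are solid. World frame = base frame: x ahead of the robot, y to its left, z up, the work surface at z = 0. Lengths are in m, angles in degrees, forces in N, time in s.
With the tool pointing down it reaches from about 0.425 to 0.875 m from the base axis. Payload 4.7 kg.
Tool frame: the origin (TCP) lies on the centre line of the jaws, within the pads' length; the fingertips stand 19 mm ahead of it and the grasp point (between the pads) is the TCP; z points along the fingers, y is the line along which they close (so a half turn about z gives the same grasp; the last joint's range is limited). The gripper opens to 87 mm and grips with 3 to 60 N. Pads are 19 mm wide; open, the fingers measure 117 mm over their backs; the gripper's body (75 mm by 190 mm) begins 51 mm behind the grasp point.
Start: joints at [-69.093, 18.392, -4.016, 83.108, 1.295, 78.541, -3.26], TCP at [0.223, 0.61, 0.242] pointing down, gripper open.
Joint ranges: [-163.93, 163.93], [-17.29, 119.83], [-79.2, 71.16], [3.27, 140.29], [-89.18, 269.18], [5.43, 117.66], [-154.24, 154.24]. Speed limits (degrees/s): [147.25, 147.25, 180, 180, 180, 180, 180].

## Interface

Orientations are given as [roll, pitch, yaw] about the fixed x, y, z axes, in that order (R = Rz(yaw) Ry(pitch) Rx(roll)).
In Python, from cell import env, imaging gives the robot as it stands.
- The arm moves only by the shell command python3 -m crank 'ROWS' [OPENING] [FORCE]. ROWS is JSON, a list of rows, each an object of numbers: "x", "y", "z": the shift along the tool's x, y, z in m; "turn": the turn about the tool's z in rad. In form: [{"x": .., "y": .., "z": .., "turn": ..}, ...]. A call has 1 to 12 rows; each row is the pose to reach, as a shift and turn from the pose commanded when the call began, along the tool's axes at that moment; what a row does not reach only later rows make up. A row lasts 1/8 s, in which the tool goes at most 62.5 mm and 10.7 degrees, less where a joint would pass 70% of its speed; a pose out of reach is approached as far as the arm can. A call with a gripper value outside its range is refused whole. OPENING is the finger opening in m, from 0 to 0.087, set as the call begins (- or left out, the last holds). The fingers move at their own pace and stop on an object; FORCE is the grip in N (left out, the last holds). Time passes only in rows, so rows that repeat a pose let the fingers close. It gives the time, the measured TCP pose, the force, the opening and the grip force at its end, in the units of the state.
- env.get_obs(): the state, without advancing time (a new reading comes with each control period).
- imaging.read_camera(name): name is "side" or "top" or "wrist"; returns the picture (480x640x3 uint8, red, green, blue); there is no depth.
- imaging.get_calibration(name): a dict with "camera_matrix" (3x3 intrinsics, pixels), "position" and "attitude" of the camera in the world. Camera axes: x right, y up, looking along -z (the intrinsics and any distortion apply to the point x, -y, -z); pixel columns grow to the right and rows downward; lengths in m; the calibration is good to about 2 mm. A picture is of the moment at which its call begins: read the wrist's pose just before it. get_calibration takes no time and is no camera call; for the wrist camera it gives the pose at the moment of the call.
- env.sign_off(): hands the job in; it is judged then, once.
The state is a dict: "time_s": time; "qpos": joint angles; "joint_velocities": joint speeds; "effort": joint torques, N m; "tool_pos": TCP position; "tool_rot": TCP orientation; "force": force on the tool from outside, world axes, zero at the start; "wrist_torque": the same for the moment, N m; "grip_width": finger opening in m; "grasp_force": force on a finger pad.
Only numpy, scipy, OpenCV 4.12 (cv2) and the standard library are available. Lean on these libraries where they do the work, as an engineer would, in place of code of your own. Each camera call takes 0.05 s, during which the arm holds its last target. There are 200 camera calls.

## Task

Take the record picture of the test samples (the loose rubber stoppers and squat jars): stand all of them upright on the white sheet in front of the camera and slide the lamp along its curved rod right to the end opposite the reflector card. Then half-press the camera's shutter key to its first click and keep it there for about a second, and after that press it all the way down. Finally let go of the key, stand all the samples upright in the grey tray and leave the lamp where it is.

Things in the scene. Friction and masses are not known exactly. Their poses are not given: they have to be found in the camera images.
- photo_station: fixed station: grey base plate 276 x 280 mm (x, y), 8 mm thick; origin on the bench under the centre of the white sheet; +x away from the camera, +y left. Camera at the front edge (42 x 130 mm, x -0.139 to -0.097, lens to -0.075, top 86 mm above the bench, hump in the middle to 97 mm). Arc rod behind the sheet, 42 mm above the bench, radius 120 mm about the sheet centre, ending left and right
- sheet_centre (a point): centre of the white sheet (100 mm along the station's x, 150 mm along its y), on its surface, 8 mm above the bench; axes as the station's. The sheet is flush with the plate
- key_top (a point): centre of the top of the shutter key, a round steel button 27 mm in diameter on the right part of the camera's top, 103 mm above the bench when free; pressed straight down; it moves down with the key. Its top stands 17 mm above the camera's top
- key_first (a joint): first stage of the shutter key in m: 0 free, 0.006 at the first click; spring 1.5 N rising to 4 N, then a firm stop until the second stage gives way
- key_second (a joint): second stage of the shutter key in m: stays 0 until the push exceeds 12 N, then up to 0.005 (17 N) when fully pressed; springs back
- lamp (a joint): lamp carriage on the arc rod, angle in rad about the sheet centre (vertical axis): 0 at the back middle, positive to the station's left (+y), stops at -1.35 and +1.35; friction about 1 N, stays where it is left
- lamp_fin (a point): black upright fin on top of the lamp carriage, by which it is gripped and slid: 14 mm thick along the rod, 24 mm across it, 44 mm tall (54 to 98 mm above the bench, above the carriage block); the point lies on its axis 82 mm above the bench, 121 mm from the sheet centre; its y axis points along the rod, its x axis outwards, and it turns with the bend
- reflector: fixed white reflector card, 90 mm wide, 4 mm thick, 80 mm tall, upright in a dark foot 95 x 34 mm, beside the left or the right end of the rod; origin on the bench under its middle
- tray: fixed open grey tray, 200 mm (its x) by 150 mm (its y), walls 4 mm thick, 12 mm tall, floor 4 to 5 mm thick; origin on the bench under its centre
- stopper_a_centre (a point): plain rubber stopper, a test sample: 31 mm diameter, 28 mm tall, standing; the point is on its axis at half height, z up. May be absent
- stopper_b_centre (a point): plain rubber stopper, a test sample: 31 mm diameter, 28 mm tall, standing; the point is on its axis at half height, z up. May be absent
- jar_a_centre (a point): squat lidded sample jar, 45 mm diameter (white ribbed lid and amber body alike), 36 mm tall, standing; the point is on its axis at half height (18 mm), z up. May be absent
- jar_b_centre (a point): squat lidded sample jar, 45 mm diameter (white ribbed lid and amber body alike), 36 mm tall, standing; the point is on its axis at half height (18 mm), z up. May be absent
- beaker: empty glass beaker, 46 mm diameter, 57 mm tall, a bystander beside the end of the rod away from the reflector; origin at the centre of its underside
There are look-alikes about, which are no part of the job. What is shaped like the part that bears stopper_a_centre but turquoise or yellow is not meant.

How it is judged (in metres and radians):
On the way, in this order (a step that is already met when the one before it is completed fails the run):
1. all samples stand upright on the white sheet and the lamp is at the end of the rod opposite the reflector (x of stopper_a_centre in the frame of sheet_centre between -0.05 and 0.05 m and y of stopper_a_centre in the frame of sheet_centre between -0.075 and 0.075 m and z of stopper_a_centre in the frame of sheet_centre between 0.008 and 0.02 m and angle between each of stopper_a_centre, stopper_b_centre, jar_a_centre, jar_b_centre's own z axis and vertical below 0.15 rad and x of stopper_b_centre in the frame of sheet_centre between -0.05 and 0.05 m and y of stopper_b_centre in the frame of sheet_centre between -0.075 and 0.075 m and z of stopper_b_centre in the frame of sheet_centre between 0.008 and 0.02 m and x of jar_a_centre in the frame of sheet_centre between -0.05 and 0.05 m and y of jar_a_centre in the frame of sheet_centre between -0.075 and 0.075 m and z of jar_a_centre in the frame of sheet_centre between 0.012 and 0.024 m and x of jar_b_centre in the frame of sheet_centre between -0.05 and 0.05 m and y of jar_b_centre in the frame of sheet_centre between -0.075 and 0.075 m and z of jar_b_centre in the frame of sheet_centre between 0.012 and 0.024 m and ((y of reflector in the frame of photo_station above 0 m and value of joint lamp below -1.23 rad) or (y of reflector in the frame of photo_station below 0 m and value of joint lamp above 1.23 rad))), for 0.3 s.
2. with that, the shutter key is held at its first click for 0.6 s (first stage over 4.5 mm, second under 1.5 mm) (all of step 1 and value of joint key_first above 0.0045 m and value of joint key_second below 0.0015 m), for 0.6 s.
3. with that, the shutter key is pressed fully (second stage over 3.2 mm of 5) (all of step 1 and value of joint key_second above 0.0032 m), for 0.1 s.
At the end, for the whole second after the job is handed in: every sample stands upright (tilt under 0.15 rad) on the tray's floor, its axis at most 90 mm along and 65 mm across from the tray's centre; the key is released (under 2 mm); the lamp is still within 0.12 rad of the end stop opposite the reflector (x of stopper_a_centre in the frame of tray between -0.09 and 0.09 m and y of stopper_a_centre in the frame of tray between -0.065 and 0.065 m and z of stopper_a_centre in the frame of tray between 0.01 and 0.024 m and angle between each of stopper_a_centre, stopper_b_centre, jar_a_centre, jar_b_centre's own z axis and vertical below 0.15 rad and x of stopper_b_centre in the frame of tray between -0.09 and 0.09 m and y of stopper_b_centre in the frame of tray between -0.065 and 0.065 m and z of stopper_b_centre in the frame of tray between 0.01 and 0.024 m and x of jar_a_centre in the frame of tray between -0.09 and 0.09 m and y of jar_a_centre in the frame of tray between -0.065 and 0.065 m and z of jar_a_centre in the frame of tray between 0.014 and 0.028 m and x of jar_b_centre in the frame of tray between -0.09 and 0.09 m and y of jar_b_centre in the frame of tray between -0.065 and 0.065 m and z of jar_b_centre in the frame of tray between 0.014 and 0.028 m and ((y of reflector in the frame of photo_station above 0 m and value of joint lamp below -1.23 rad) or (y of reflector in the frame of photo_station below 0 m and value of joint lamp above 1.23 rad)) and value of joint key_first below 0.002 m and value of joint key_second below 0.0015 m); the robot touches nothing.
It fails at once if the shutter is fired (second stage over 3.2 mm) with the lamp not at the end opposite the reflector (value of joint key_second above 0.0032 m and not ((y of reflector in the frame of photo_station above 0 m and value of joint lamp below -1.23 rad) or (y of reflector in the frame of photo_station below 0 m and value of joint lamp above 1.23 rad))).
It fails at once if the beaker is knocked over (angle between beaker's own z axis and vertical above 0.6 rad).
Of stopper_a, stopper_b, jar_a, jar_b only 2 to 3 are there at a start; the rules pass over those that are not, and their reading is None.
At some moment in a run one of stopper_a, stopper_b, jar_a, jar_b may be knocked a few centimetres aside while the robot is not near it.
It also fails if it takes over 210 s, if anything falls off the work surface, if the arm or the gripper's body presses on something with over 40 N, if the wrist force passes 120 N, or if a joint passes its speed limit or range.

## Working session

There is one attempt and no reset: what is moved stays moved. The work goes in short steps, Python scripts to look and compute and a shell command to move; the robot and the scene stay as the last step left them, time stands still between calls to the robot, and variables do not carry over. Pictures are saved under pics/ and viewed, at most 14 in all, crops included, and the job is handed in when it is done.

```bash
mkdir -p pics; ls; python3 - <<'E'
from cell import env, imaging
import cv2
o=env.get_obs();print(o)
for n in("top","side"):
    c=imaging.get_calibration(n);print(n,c)
    cv2.imwrite(f"pics/{n}0.png",imaging.read_camera(n)[:,:,::-1])
E
```

```text
pics
{'time_s': 0.0, 'qpos': array([-69.09468164,  18.43930537,  -4.01671473,  83.17522184,
         1.29529329,  78.54134582,  -3.26076566]), 'joint_velocities': array([ 0.04399247, -0.03618868,  0.00298878,  0.1130599 ,  0.06786486,
       -0.0654963 ,  0.00324229]), 'effort': array([-3.94830695e-04, -4.91292679e+01, -4.03837385e-01, -3.12530637e+01,
       -6.37247809e-02,  4.39531286e-02,  1.72522869e-04]), 'tool_pos': array([0.22320753, 0.60991547, 0.24045606]), 'tool_rot': array([-1.79889394e+02,  5.72244244e-03,  1.59904860e+02]), 'force': array([-0.01040402, -0.45431369, -0.55527854]), 'wrist_torque': array([-0.02845419,  0.00761427,  0.03942713]), 'grasp_force': 0.0, 'grip_width': 0.08702719545788946}
top {'camera_matrix': array([[435.88539573,   0.        , 313.72004625],
       [  0.        , 435.88539573, 242.44630251],
       [  0.        ,   0.        ,   1.        ]]), 'position': array([ 0.41434373, -0.00975818,  1.12874864]), 'attitude': array([ 7.47396039e+00, -3.81239384e-02, -8.99283568e+01])}
side {'camera_matrix': array([[447.68480845,   0.        , 320.8117533 ],
       [  0.        , 447.68480845, 236.9785266 ],
       [  0.        ,   0.        ,   1.        ]]), 'position': array([ 0.38942568, -0.93937094,  0.47735426]), 'attitude': array([68.40948032, -1.08330327, -8.15028911])}
```

View pics/top0.png

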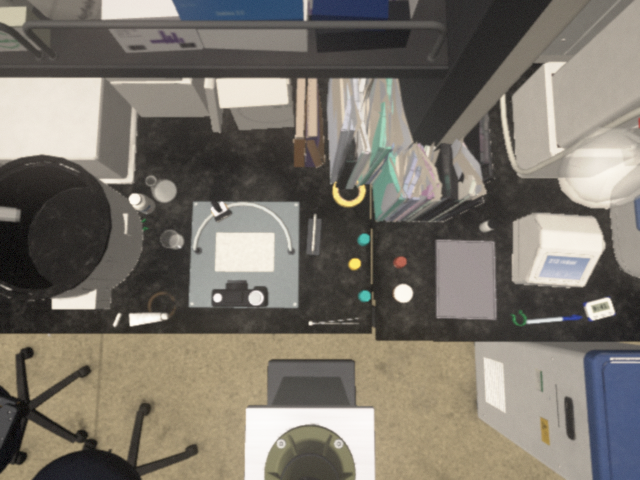

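View pics/side0.png

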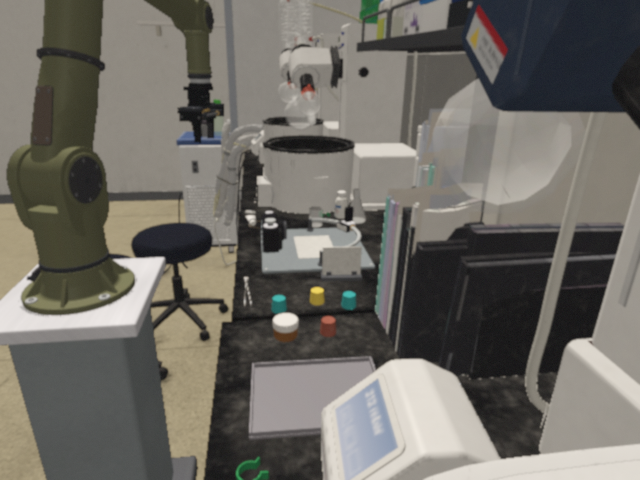

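The top view shows the station at about (245,250), with its camera and key at (257,297) and the lamp at (218,210). The reflector is at (314,233), on the right, so the lamp goes to the left end (+1.35). The beaker is at (172,240) and the tray at (466,279). The samples are a white-lidded jar at (403,293) and a red stopper at (400,262). The turquoise and yellow stoppers are decoys.

```bash
cat > h.py <<'E'
from cell import env, imaging
import cv2, numpy as np
from scipy.spatial.transform import Rotation as R
def ray(cal,u,v):
    K=cal["camera_matrix"]
    d=np.array([(u-K[0,2])/K[0,0],-(v-K[1,2])/K[1,1],-1])
    return np.array(cal["position"]),R.from_euler('xyz',cal["attitude"],degrees=True).as_matrix()@d
def onz(cal,u,v,z):
    p,d=ray(cal,u,v); return p+d*(z-p[2])/d[2]
def proj(cal,P):
    K=cal["camera_matrix"]
    c=R.from_euler('xyz',cal["attitude"],degrees=True).as_matrix().T@(np.array(P)-cal["position"])
    return K[0,0]*c[0]/-c[2]+K[0,2],K[1,1]*-c[1]/-c[2]+K[1,2]
def go(x,y,z,yaw=None):
    """shift in tool axes from now to a world target; turn chosen mod 180"""
    o=env.get_obs();Rm=R.from_euler('xyz',[180,0,o["tool_rot"][2]],degrees=True)
    s=Rm.inv().apply(np.array([x,y,z])-o["tool_pos"])
    t=0 if yaw is None else -((yaw-o["tool_rot"][2]+90)%180-90)
    print("shift",s.round(4),"turn rad",round(np.radians(t),3),"deg",round(t,1))
def blobs(mask,amin=20):
    n,l,s,c=cv2.connectedComponentsWithStats(mask.astype(np.uint8))
    return [(c[i].round(1),s[i][:5]) for i in range(1,n) if s[i][4]>=amin]
def snap(n,name,box=None,f=1):
    cal=imaging.get_calibration(n);im=imaging.read_camera(n)
    b=im if box is None else im[box[1]:box[3],box[0]:box[2]]
    cv2.imwrite(f"pics/{name}.png",cv2.resize(b,None,fx=f,fy=f,interpolation=cv2.INTER_CUBIC)[:,:,::-1])
    return cal,im
E
python3 - <<'E'
from h import *
cal=imaging.get_calibration("top");im=cv2.imread("pics/top0.png")
cv2.imwrite("pics/z1.png",cv2.resize(im[170:340,120:510],None,fx=2,fy=2,interpolation=cv2.INTER_CUBIC))
h=cv2.cvtColor(im,cv2.COLOR_BGR2HSV);H,S,V=cv2.split(h)
roi=np.zeros(H.shape,bool);roi[170:335,140:510]=1
for n,m,z in(("red",((H<12)|(H>170))&(S>90)&(V>60),.028),("white",(S<45)&(V>190),.036)):
    for c,s in blobs(m&roi,30): print(n,c,s,onz(cal,*c,z).round(4))
E
```

```text
red [399.6 261.6] [393 256  14  13 141] [ 0.5101 -0.2279  0.028 ]
white [411.4 177.6] [405 171  13  13  93] [ 0.7267 -0.262   0.036 ]
white [433.7 176.4] [429 170  10  16  80] [ 0.73   -0.3197  0.036 ]
white [471.8 185.2] [467 176  10  20 123] [ 0.7068 -0.4169  0.036 ]
white [409.5 189.3] [404 185  12  12  77] [ 0.6958 -0.2563  0.036 ]
white [437.6 191.4] [435 185   5  14  42] [ 0.6904 -0.3283  0.036 ]
white [159.3 195.4] [155 189  11  12  57] [0.6788 0.3858 0.036 ]
white [222.8 206.2] [220 202   7  10  41] [0.6508 0.2222 0.036 ]
white [265.3 217. ] [227 202  64  48 265] [0.6229 0.1131 0.036 ]
white [204.3 224.8] [193 207  27  43 149] [0.6026 0.2678 0.036 ]
white [313.2 234.3] [312 217   3  33  47] [ 0.5785 -0.009   0.036 ]
white [244.5 251.5] [ 215  232   60   40 2369] [0.5344 0.1642 0.036 ]
white [402.8 292.8] [394 284  19  19 268] [ 0.4315 -0.2324  0.036 ]
white [255.6 297.6] [249 291  14  14 165] [0.4192 0.1341 0.036 ]
white [217.1 297.5] [213 294   9   8  55] [0.4193 0.2298 0.036 ]
white [151.  317.5] [140 313  27  11 214] [0.37   0.3917 0.036 ]
```

View pics/z1.png

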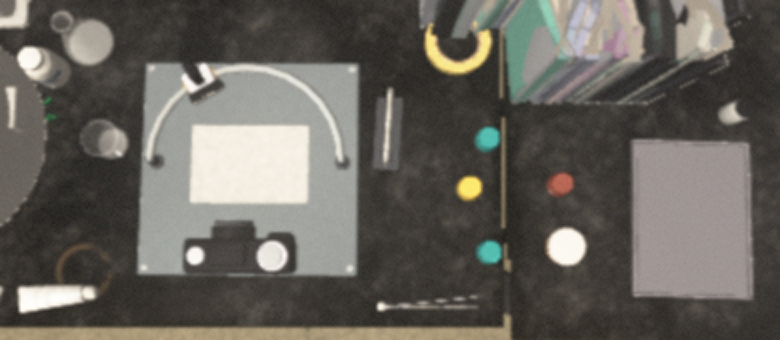

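The zoom shows the same layout. There is one red stopper and one jar, and no other samples. The fin leans away from the lamp at about (218,205) in the full image.

```bash
python3 - <<'E'
from h import *
cal=imaging.get_calibration("top");im=cv2.imread("pics/top0.png")
h=cv2.cvtColor(im,cv2.COLOR_BGR2HSV);H,S,V=cv2.split(h)
def rect(m,z,box):
    k=np.zeros(m.shape,np.uint8);k[box[1]:box[3],box[0]:box[2]]=m[box[1]:box[3],box[0]:box[2]]
    cs=cv2.findContours(k,cv2.RETR_EXTERNAL,cv2.CHAIN_APPROX_NONE)[0];c=max(cs,key=cv2.contourArea)
    P=np.array([onz(cal,*p[0],z)[:2] for p in c],np.float32);return [np.round(q,4) for q in cv2.minAreaRect(P)]
print("sheet",rect((S<60)&(V>190),.008,(205,225,285,280)))
print("plate",rect((V>95),.008,(185,195,304,312)))
print("tray",rect((V>85),.010,(425,232,505,328)))
print("key",onz(cal,255.6,297.6,.103),"beaker",onz(cal,172,240,.03))
print("refl",onz(cal,313.5,219,.08),onz(cal,313.5,249,.08))
for z,u,v in((.08,218,204),(.05,220,210)):print("lamp",onz(cal,u,v,z))
sc=imaging.get_calibration("side")
for z in(.028,):
  print("red side proj",proj(sc,(.51,-.228,.028)),"jar",proj(sc,(.4315,-.2324,.036)), "wrist",imaging.get_calibration("wrist"))
# jar directions
go(.4315,-.2324,.25,90)
E
```

```text
sheet [array([0.5378, 0.1687]), array([0.1014, 0.1535]), np.float64(0.0776)]
plate [array([0.5331, 0.169 ]), array([0.2804, 0.2766]), np.float64(89.7605)]
tray [array([ 0.4676, -0.3991]), array([0.156 , 0.2044]), np.float64(88.6452)]
key [0.41887404 0.12524388 0.103     ] beaker [0.56428321 0.35018421 0.03      ]
refl [ 0.60972024 -0.00967393  0.08      ] [ 0.53592121 -0.00977106  0.08      ]
lamp [0.64679762 0.22479683 0.08      ]
lamp [0.63802485 0.22600658 0.05      ]
red side proj (np.float64(326.1695327946347), np.float64(318.7212313622516)) jar (np.float64(284.20235749672713), np.float64(318.8140516261755)) wrist {'camera_matrix': array([[336.32370073,   0.        , 316.99112905],
       [  0.        , 336.32370073, 234.79094525],
       [  0.        ,   0.        ,   1.        ]]), 'position': array([0.15991835, 0.63272416, 0.38389339]), 'attitude': array([-14.46364617,   0.08689741,  69.89916762])}
shift [-0.485  -0.7195 -0.0094] turn rad 1.22 deg 69.9
```

```bash
python3 -m crank '[{"x":-0.034,"y":-0.027,"z":-0.01,"turn":0.18},{"x":-0.068,"y":-0.053,"z":-0.02,"turn":0.36},{"x":-0.103,"y":-0.08,"z":-0.03,"turn":0.54},{"x":-0.137,"y":-0.106,"z":-0.04,"turn":0.72},{"x":-0.171,"y":-0.133,"z":-0.04,"turn":0.9},{"x":-0.206,"y":-0.159,"z":-0.04,"turn":1.08},{"x":-0.24,"y":-0.186,"z":-0.04,"turn":1.26},{"x":-0.274,"y":-0.212,"z":-0.04,"turn":1.44},{"x":-0.308,"y":-0.239,"z":-0.04,"turn":1.62},{"x":-0.343,"y":-0.265,"z":-0.04,"turn":1.8},{"x":-0.377,"y":-0.292,"z":-0.04,"turn":1.98},{"x":-0.411,"y":-0.318,"z":-0.04,"turn":2.16}]' 0.04 && python3 - <<'E'
from h import *
cal,im=snap("wrist","w1")
print(cal["position"],cal["attitude"],env.get_obs()["qpos"])
for n,P in dict(fin=(.647,.225,.098),sheet=(.5378,.1687,.008),key=(.419,.125,.103),beaker=(.564,.35,.057)).items(): print(n,proj(cal,P))
E
```

```text
time_s: 1.6
tool_pos: [0.5005, 0.1692, 0.2813]
tool_rot: [-180.0, 0.0, 35.8]
force: [0.1, 0.9, 0.8]
grip_width: 0.0403
grasp_force: 0.0
[0.55628336 0.20813342 0.42458155] [-1.45216743e+01  4.87582283e-02 -5.42003562e+01] [-44.42334983   2.17886227  24.3434156   97.66223137  -0.65324214
  80.30592425 -75.00595605]
fin (np.float64(362.1805385873875), np.float64(49.468297584401))
sheet (np.float64(334.5290595489349), np.float64(179.7066196271612))
key (np.float64(304.92917526710187), np.float64(305.8263305469709))
beaker (np.float64(205.83835946434283), np.float64(54.72070764933139))
```

View pics/w1.png

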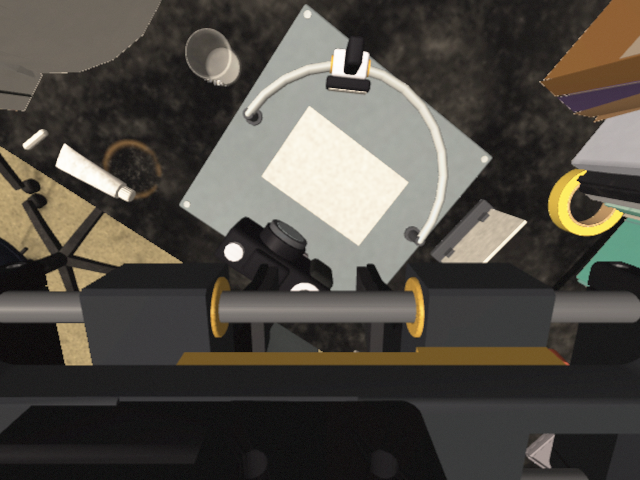

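The wrist view shows the fin top at about (355,44), above the white lamp block at (350,65). The sheet centre is near (335,176), and the beaker is upright with its rim at (208,50).

```bash
python3 - <<'E'
from h import *
cal=imaging.get_calibration("wrist");im=cv2.imread("pics/w1.png")
g=im[:,:,:].max(2);roi=np.zeros(g.shape,bool);roi[25:100,320:390]=1
for c,s in blobs((g<50)&roi,30): print(c,s)
print("fin",onz(cal,355,44,.098))
roi[:]=0;roi[95:250,250:415]=1
h=cv2.cvtColor(im,cv2.COLOR_BGR2HSV)
m=((h[:,:,2]>170)&(h[:,:,1]<60)&roi).astype(np.uint8)
c=max(cv2.findContours(m,cv2.RETR_EXTERNAL,cv2.CHAIN_APPROX_NONE)[0],key=cv2.contourArea)
r=cv2.minAreaRect(np.array([onz(cal,*p[0],.008)[:2] for p in c],np.float32));print("sheet",r)
print("beaker",onz(cal,208,50,.057),onz(cal,228,68,0))
for x,y in((355,44),(350,65)): 
    d=onz(cal,x,y,.098)[:2]-r[0];print(np.hypot(*d),np.arctan2(d[1],d[0]))
go(.647,.225,.15,27)
E
```

```text
[365.2  42.8] [ 336   25   54   49 1511]
[348.4  83.6] [326  76  44  16 443]
fin [0.65150208 0.2229609  0.098     ]
sheet ((0.5424290895462036, 0.16018320620059967), (0.15317104756832123, 0.10268592834472656), 89.03558349609375)
beaker [0.57534278 0.34147993 0.057     ] [0.57472734 0.33484401 0.        ]
0.12584894213919728 0.5222525546135904
0.1087954601760999 0.5449616050314432
shift [0.1534 0.0307 0.1315] turn rad 0.139 deg 8.0
```

```bash
python3 - <<'E'
import cv2
im=cv2.imread("pics/w1.png")[20:110,300:400]
cv2.imwrite("pics/w1z.png",cv2.resize(im,None,fx=5,fy=5,interpolation=cv2.INTER_CUBIC))
E
```

```text
(no output)
```

View pics/w1z.png

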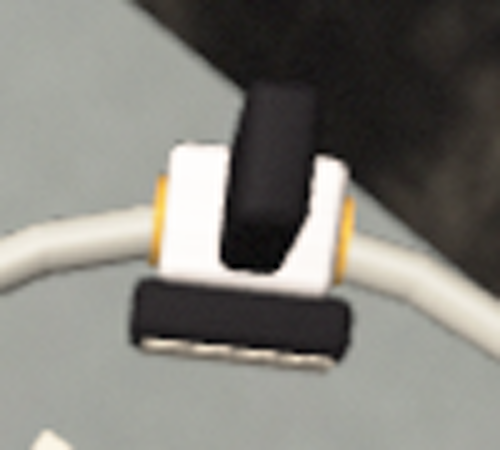

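The zoomed fin top face has its centre at about (274,145) in the crop, which is (355,49) in the full image. The two cameras disagree by about 9 mm, so I'll hover over the fin and check again up close.

```bash
python3 -m crank '[{"x":0.05,"y":0.012,"z":0.02,"turn":0.05},{"x":0.1,"y":0.024,"z":0.05,"turn":0.1},{"x":0.151,"y":0.035,"z":0.08,"turn":0.1},{"x":0.151,"y":0.035,"z":0.08,"turn":0.1},{"x":0.151,"y":0.035,"z":0.08,"turn":0.1}]' && python3 - <<'E'
from h import *
cal,im=snap("wrist","w2")
o=env.get_obs()
for P in((.648,.221,.098),(.6515,.2155,.098),(.647,.225,.098)):print(proj(cal,P))
t=o["tool_pos"];print("below tip",proj(cal,t-[0,0,.019]),proj(cal,[t[0],t[1],.098]))
h=cv2.cvtColor(im[:,:,::-1].copy(),cv2.COLOR_BGR2HSV)
m=((h[:,:,2]>170)&(h[:,:,1]<60)).astype(np.uint8)
for c,s in blobs(m,400):print(c,s)
E
```

```text
time_s: 2.28
tool_pos: [0.6424, 0.231, 0.201]
tool_rot: [180.0, 0.1, 30.4]
force: [-0.8, -0.8, 1.2]
grip_width: 0.0401
grasp_force: 0.0
(np.float64(330.8623079695498), np.float64(240.42515811124235))
(np.float64(339.4420015812419), np.float64(240.12890711474395))
(np.float64(325.66601077524984), np.float64(238.9489146830689))
below tip (np.float64(315.696453760689), np.float64(284.6191402654077)) (np.float64(316.1407849804573), np.float64(239.94296135139206))
[577.2  38.6] [  481     0   159   101 10654]
[157.   51.1] [136  30  41  44 501]
[205.1  81.3] [ 165   43   73   73 3602]
[103.3  81.4] [  69   57   70   61 2706]
[  5.4 153.2] [  0 131  17  59 548]
[307.2 235.6] [  204   152   244   139 16261]
[178.5 224.1] [ 134  204   66   55 1239]
[620.1 254.4] [595 243  45  25 628]
[ 40.1 310.6] [  0 305  82  13 978]
[314. 311.] [ 219  305  197   12 2091]
[595.5 311.7] [553 307  87  10 751]
[317.3 337.2] [ 267  322  101   31 2963]
[ 74.5 350.4] [ 59 333  34  33 671]
```

View pics/w2.png

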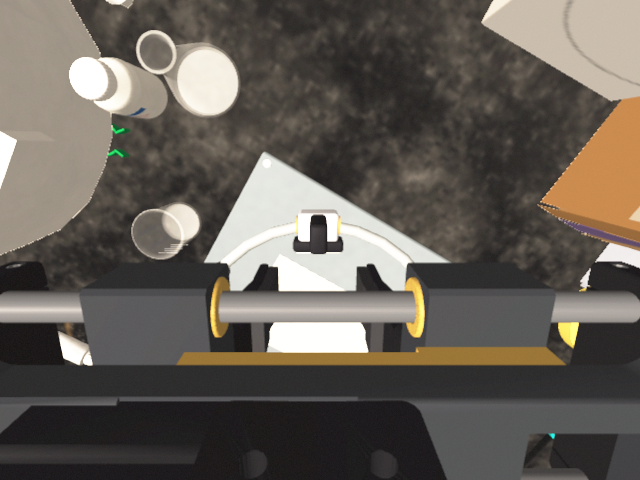

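The wrist view shows the fin almost under the jaws, with its top face at about (318,236), between the fingers at (262,290) and (375,290). The beaker is at (165,230). The earlier mismatch came from pairing a picture with a calibration taken while the arm was still settling. I'll store the two together from now on.

```bash
python3 - <<'E'
from h import *
cal,im=snap("wrist","w3",(270,190,370,270),6)
o=env.get_obs();print(o["tool_pos"],o["tool_rot"])
g=im.max(2)
for r in range(208,258,4): print(r,g[r,296:342:2])
print(onz(cal,318,236,.098),onz(cal,318,252,.098),onz(cal,318,220,.098))
cb=cal
print("beaker",onz(cal,160,234,.057))
E
```

```text
[0.64274791 0.23089618 0.20382258] [-1.79992198e+02 -1.67350878e-01  3.03873263e+01]
208 [230 230 229 230 229 229 229 229 229 228 229 229 227 228 227 228 226 227
 227 227 227 228 227]
212 [229 232 231 197 194 195 194 194 193 193 191 191 192 191 188 187 187 187
 186 183 192 227 227]
216 [220 255 255 255 255 255 255 255  39  30  33  31  31  31  96 255 255 255
 255 255 254 204 223]
220 [254 255 255 255 255 255 255 180  34  33  32  33  34  32  29 254 255 255
 255 255 255 251 247]
224 [255 255 255 255 255 255 255  67  38  38  37  37  35  36  32 171 255 255
 255 255 254 255 254]
228 [255 255 255 255 255 255 255  61  77  75  73  70  67  64  57  38 255 255
 255 255 253 255 255]
232 [254 255 255 255 255 255 255  60  77  76  72  71  64  61  54  37 255 255
 255 255 248 252 253]
236 [127 255 255 255 255 255 255  59  76  71  68  66  63  62  52  95 255 255
 255 255 240 134 177]
240 [ 41  91 255 255 255 255 254  61  72  69  65  64  61  57  49  84 255 255
 255 255 184  39  35]
244 [71 75 73 73 73 72 70 62 67 67 62 59 60 58 48 38 70 68 69 66 67 65 59]
248 [60 62 61 63 61 63 60 59 66 64 61 59 59 56 46 34 61 61 60 58 61 62 53]
252 [252 255 255 255 255 255 252 123  57  56  54  50  53  50  45 239 251 251
 251 251 251 251 210]
256 [227 227 227 229 229 229 228 227 228 227 226 228 228 228 230 230 230 230
 229 229 229 229 228]
[0.64617004 0.23100488 0.098     ] [0.63515948 0.22453571 0.098     ] [0.65691395 0.23731738 0.098     ]
beaker [0.56760182 0.34738056 0.057     ]
```

View pics/w3.png

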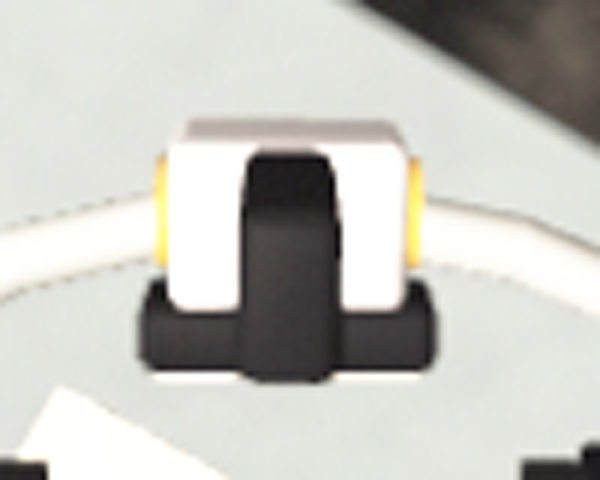

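```bash
python3 -m crank '[{"y":0.001,"z":0.04},{"y":0.001,"z":0.08},{"y":0.001,"z":0.118},{"y":0.001,"z":0.118},{"y":0.001,"z":0.118}]' 0.04 && python3 -m crank '[{},{},{},{}]' 0.02 5
```

```text
invalid input
```

```bash
python3 -m crank '[{"x":0,"y":0.001,"z":0.04,"turn":0},{"x":0,"y":0.001,"z":0.08,"turn":0},{"x":0,"y":0.001,"z":0.118,"turn":0},{"x":0,"y":0.001,"z":0.118,"turn":0},{"x":0,"y":0.001,"z":0.118,"turn":0}]' 0.04 && python3 -m crank '[{"x":0,"y":0,"z":0,"turn":0},{"x":0,"y":0,"z":0,"turn":0},{"x":0,"y":0,"z":0,"turn":0},{"x":0,"y":0,"z":0,"turn":0}]' 0.02 5
```

```text
time_s: 3.0
tool_pos: [0.6444, 0.2309, 0.087]
tool_rot: [180.0, -0.3, 30.4]
force: [-0.9, 0.1, 1.1]
grip_width: 0.04
grasp_force: 0.0
time_s: 3.5
tool_pos: [0.6432, 0.2305, 0.0837]
tool_rot: [-180.0, -0.0, 30.4]
force: [0.2, -0.5, 0.6]
grip_width: 0.0208
grasp_force: 0.0
```

```bash
python3 -m crank '[{"x":-0.001,"y":-0.0145,"z":0,"turn":-0.12},{"x":-0.0035,"y":-0.029,"z":0,"turn":-0.24},{"x":-0.008,"y":-0.0425,"z":0,"turn":-0.36},{"x":-0.0135,"y":-0.056,"z":0,"turn":-0.48},{"x":-0.021,"y":-0.068,"z":0,"turn":-0.6},{"x":-0.03,"y":-0.08,"z":0,"turn":-0.72},{"x":-0.04,"y":-0.09,"z":0,"turn":-0.84},{"x":-0.04,"y":-0.09,"z":0,"turn":-0.84},{"x":-0.04,"y":-0.09,"z":0,"turn":-0.84},{"x":-0.04,"y":-0.09,"z":0,"turn":-0.84}]'
```

```text
time_s: 4.75
tool_pos: [0.5635, 0.2876, 0.0835]
tool_rot: [-180.0, 0.0, 78.5]
force: [0.1, 0.3, -0.7]
grip_width: 0.0202
grasp_force: 0.0
```

```bash
python3 -m crank '[{"x":0,"y":-0.003,"z":0,"turn":0},{"x":0,"y":-0.003,"z":0,"turn":0},{"x":0,"y":-0.003,"z":0,"turn":0}]' && python3 -m crank '[{"x":0,"y":0.002,"z":0,"turn":0},{"x":0,"y":0.002,"z":0,"turn":0},{"x":0,"y":0.002,"z":-0.04,"turn":0},{"x":0,"y":0.002,"z":-0.09,"turn":0},{"x":0,"y":0.002,"z":-0.14,"turn":0},{"x":0,"y":0.002,"z":-0.17,"turn":0},{"x":0,"y":0.002,"z":-0.17,"turn":0}]' 0.04 && python3 - <<'E'
from h import *
cal,im=snap("wrist","w4")
go(.4315,-.2324,.22,90)
t,i2=snap("top","t4")
h=cv2.cvtColor(i2[:,:,::-1].copy(),cv2.COLOR_BGR2HSV);H,S,V=cv2.split(h)
roi=np.zeros(H.shape,bool);roi[170:335,330:510]=1
for n,m,z in(("red",((H<12)|(H>170))&(S>90)&(V>60),.028),("white",(S<45)&(V>190),.036)):
    for c,s in blobs(m&roi,100): print(n,c,s,onz(t,*c,z).round(4))
E
```

```text
time_s: 5.12
tool_pos: [0.5622, 0.2877, 0.0835]
tool_rot: [179.8, -0.0, 78.5]
force: [5.7, 0.3, -4.1]
grip_width: 0.02
grasp_force: 2.6
time_s: 6.0
tool_pos: [0.5632, 0.2889, 0.2569]
tool_rot: [179.8, -0.2, 78.6]
force: [0.4, 0.4, -0.5]
grip_width: 0.0401
grasp_force: 0.0
shift [-0.5364 -0.0248  0.0345] turn rad -0.2 deg -11.4
red [399.7 261.5] [393 256  14  13 137] [ 0.5104 -0.2281  0.028 ]
white [471.8 185.2] [468 175   9  21 121] [ 0.7068 -0.4169  0.036 ]
white [402.8 292.9] [394 284  19  19 268] [ 0.4312 -0.2324  0.036 ]
```

View pics/w4.png

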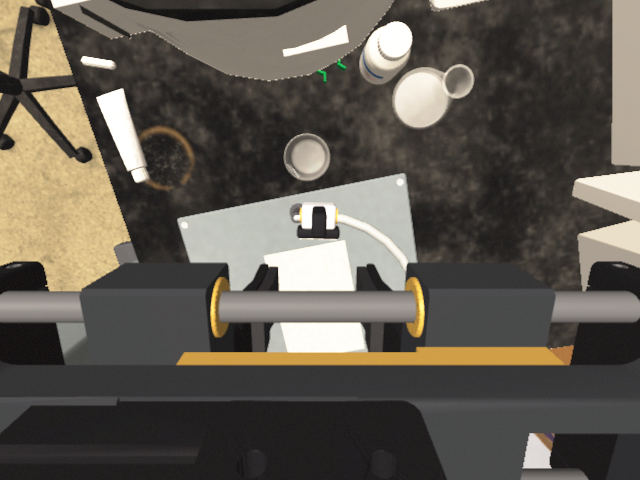

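The lamp sits at the left rod end, at about (318,218), and the beaker is upright at (307,157). The samples haven't moved. Next I go to the jar.

```bash
python3 -m crank '[{"x":-0.05,"y":-0.002,"z":0,"turn":0.17},{"x":-0.1,"y":-0.005,"z":0,"turn":0.34},{"x":-0.15,"y":-0.007,"z":0,"turn":0.51},{"x":-0.205,"y":-0.01,"z":0,"turn":0.68},{"x":-0.26,"y":-0.012,"z":0,"turn":0.85},{"x":-0.315,"y":-0.015,"z":0,"turn":1.02},{"x":-0.37,"y":-0.017,"z":0,"turn":1.19},{"x":-0.425,"y":-0.02,"z":0,"turn":1.372},{"x":-0.48,"y":-0.022,"z":0,"turn":1.372},{"x":-0.536,"y":-0.025,"z":0.05,"turn":1.372},{"x":-0.536,"y":-0.025,"z":0.1,"turn":1.372},{"x":-0.536,"y":-0.025,"z":0.1,"turn":1.372}]' 0.065 && python3 -m crank '[{"x":0,"y":0,"z":0,"turn":0},{"x":0,"y":0,"z":0,"turn":0},{"x":0,"y":0,"z":0,"turn":0}]' && python3 - <<'E'
from h import *
cal,im=snap("wrist","w5")
h=cv2.cvtColor(im[:,:,::-1].copy(),cv2.COLOR_BGR2HSV);H,S,V=cv2.split(h)
roi=np.zeros(H.shape,bool);roi[0:262]=1
for n,m,z in(("red",((H<12)|(H>170))&(S>90)&(V>60),.028),("white",(S<45)&(V>190),.036)):
    for c,s in blobs(m&roi,300): print(n,c,s,onz(cal,*c,z).round(4))
o=env.get_obs();print(proj(cal,[.431,-.2324,.036]),o["qpos"])
go(.431,-.2324,.024,0)
E
```

```text
time_s: 7.6
tool_pos: [0.4264, -0.2315, 0.1487]
tool_rot: [-179.9, 0.6, -0.2]
force: [0.2, -0.0, 1.0]
grip_width: 0.0649
grasp_force: 0.0
time_s: 7.98
tool_pos: [0.4325, -0.232, 0.155]
tool_rot: [180.0, -0.2, 0.0]
force: [-0.3, -0.4, 0.1]
grip_width: 0.065
grasp_force: 0.0
red [314.8 133.2] [ 297  114   37   39 1125] [ 0.5122 -0.2311  0.028 ]
white [610.5  11. ] [ 587    0   53   28 1101] [ 0.5925 -0.4348  0.036 ]
white [514.1 157.8] [  414    55   217   207 36149] [ 0.494  -0.3828  0.036 ]
white [  8.7 219.2] [   0  138   28  124 1756] [0.4462 0.0127 0.036 ]
white [317.4 233.7] [ 289  206   58   56 2479] [ 0.4344 -0.2331  0.036 ]
(np.float64(316.48831119815736), np.float64(237.75514140270494)) [-17.73638336   2.02346622  44.17195716 113.06628985  -1.61355795
  65.36714598 -62.91627352]
shift [-0.0012  0.0004  0.1307] turn rad -0.0 deg -0.0
```

View pics/w5.png

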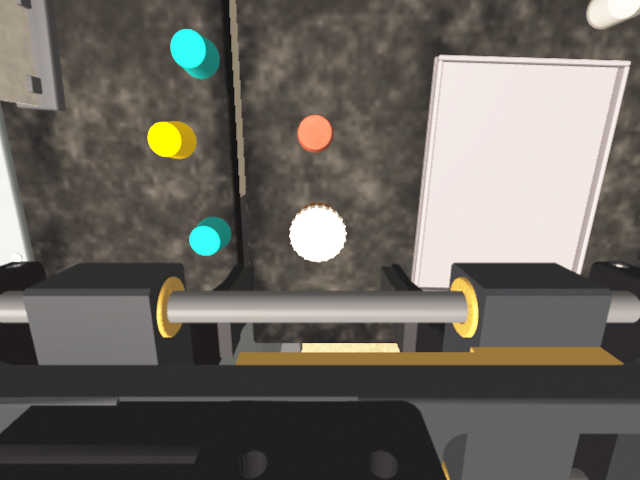

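The wrist view shows the jar lid at (317,234), the red stopper at (315,133) and the tray at right. The jar is at (0.433, -0.233), which agrees with the top view.

```bash
python3 -m crank '[{"x":0.001,"y":0.001,"z":0.04,"turn":0},{"x":0.001,"y":0.001,"z":0.08,"turn":0},{"x":0.001,"y":0.001,"z":0.11,"turn":0},{"x":0.001,"y":0.001,"z":0.131,"turn":0},{"x":0.001,"y":0.001,"z":0.131,"turn":0},{"x":0.001,"y":0.001,"z":0.131,"turn":0}]' && python3 -m crank '[{"x":0,"y":0,"z":0,"turn":0},{"x":0,"y":0,"z":0,"turn":0},{"x":0,"y":0,"z":0,"turn":0},{"x":0,"y":0,"z":0,"turn":0}]' 0.035 15 && python3 -m crank '[{"x":0,"y":0,"z":-0.03,"turn":0},{"x":0,"y":0,"z":-0.07,"turn":0},{"x":0,"y":0,"z":-0.12,"turn":0},{"x":0,"y":0,"z":-0.16,"turn":0},{"x":0,"y":0,"z":-0.16,"turn":0}]' && python3 - <<'E'
from h import *
go(.54,.135,.034,0)
E
```

```text
time_s: 8.78
tool_pos: [0.4331, -0.2336, 0.0236]
tool_rot: [180.0, -0.1, -0.1]
force: [-0.3, -0.4, 0.3]
grip_width: 0.0652
grasp_force: 0.0
time_s: 9.28
tool_pos: [0.4325, -0.2333, 0.023]
tool_rot: [-180.0, -0.0, -0.1]
force: [-1.0, 0.7, 3.1]
grip_width: 0.0444
grasp_force: 15.0
time_s: 9.9
tool_pos: [0.4341, -0.2342, 0.1855]
tool_rot: [180.0, -0.4, -0.1]
force: [0.7, -0.2, -0.8]
grip_width: 0.0448
grasp_force: 15.0
shift [ 0.1055 -0.3693  0.1515] turn rad -0.001 deg -0.1
```

```bash
python3 -m crank '[{"x":0.02,"y":-0.045,"z":0,"turn":0},{"x":0.04,"y":-0.1,"z":0,"turn":0},{"x":0.06,"y":-0.155,"z":0,"turn":0},{"x":0.08,"y":-0.21,"z":0,"turn":0},{"x":0.1,"y":-0.26,"z":0,"turn":0},{"x":0.12,"y":-0.31,"z":0,"turn":0},{"x":0.131,"y":-0.346,"z":0,"turn":0},{"x":0.131,"y":-0.346,"z":0,"turn":0},{"x":0.131,"y":-0.346,"z":0.05,"turn":0},{"x":0.131,"y":-0.346,"z":0.1,"turn":0},{"x":0.131,"y":-0.346,"z":0.12,"turn":0},{"x":0.131,"y":-0.346,"z":0.12,"turn":0}]' && python3 -m crank '[{"x":0,"y":0,"z":0.01,"turn":0},{"x":0,"y":0,"z":0.02,"turn":0},{"x":0,"y":0,"z":0.03,"turn":0},{"x":0,"y":0,"z":0.03,"turn":0},{"x":0,"y":0,"z":0.03,"turn":0}]'
```

```text
time_s: 11.4
tool_pos: [0.5625, 0.1114, 0.0613]
tool_rot: [179.9, 0.2, -0.1]
force: [0.2, -0.6, -0.6]
grip_width: 0.0448
grasp_force: 15.0
time_s: 12.02
tool_pos: [0.5638, 0.1126, 0.0327]
tool_rot: [-180.0, -0.0, -0.1]
force: [-0.3, -0.5, -0.3]
grip_width: 0.0446
grasp_force: 15.0
```

```bash
python3 -m crank '[{"x":0,"y":0,"z":0.0015,"turn":0},{"x":0,"y":0,"z":0.0015,"turn":0}]' && python3 -m crank '[{"x":0,"y":0,"z":0,"turn":0},{"x":0,"y":0,"z":0,"turn":0},{"x":0,"y":0,"z":0,"turn":0},{"x":0,"y":0,"z":-0.04,"turn":0},{"x":0,"y":0,"z":-0.08,"turn":0},{"x":0,"y":0,"z":-0.12,"turn":0},{"x":0,"y":0,"z":-0.12,"turn":0}]' 0.06 && python3 - <<'E'
from h import *
t,i2=snap("top","t5")
h=cv2.cvtColor(i2[:,:,::-1].copy(),cv2.COLOR_BGR2HSV);H,S,V=cv2.split(h)
roi=np.zeros(H.shape,bool);roi[170:335,140:510]=1
for c,s in blobs(((H<12)|(H>170))&(S>90)&(V>60)&roi,100): print(c,s,onz(t,*c,.028).round(4))
go(.511,-.2295,.019,0)
E
```

```text
time_s: 12.28
tool_pos: [0.5637, 0.1126, 0.0312]
tool_rot: [-180.0, -0.0, -0.1]
force: [-0.2, 0.0, -0.9]
grip_width: 0.0447
grasp_force: 15.0
time_s: 13.15
tool_pos: [0.5661, 0.113, 0.1549]
tool_rot: [-179.8, -0.4, -0.1]
force: [-0.0, -0.3, 0.0]
grip_width: 0.06
grasp_force: 0.0
[399.6 261.6] [393 256  14  13 140] [ 0.5101 -0.2279  0.028 ]
shift [-0.0532  0.3424  0.1337] turn rad -0.001 deg -0.1
```

```bash
python3 -m crank '[{"x":-0.008,"y":0.05,"z":0,"turn":0},{"x":-0.017,"y":0.105,"z":0,"turn":0},{"x":-0.025,"y":0.16,"z":0,"turn":0},{"x":-0.033,"y":0.215,"z":0,"turn":0},{"x":-0.042,"y":0.27,"z":0,"turn":0},{"x":-0.05,"y":0.325,"z":0,"turn":0},{"x":-0.054,"y":0.3425,"z":0,"turn":0},{"x":-0.054,"y":0.3425,"z":0.03,"turn":0},{"x":-0.054,"y":0.3425,"z":0.07,"turn":0},{"x":-0.054,"y":0.3425,"z":0.07,"turn":0},{"x":-0.054,"y":0.3425,"z":0.07,"turn":0}]' 0.055 && python3 - <<'E'
from h import *
cal,im=snap("wrist","w6")
h=cv2.cvtColor(im[:,:,::-1].copy(),cv2.COLOR_BGR2HSV);H,S,V=cv2.split(h)
for c,s in blobs(((H<12)|(H>170))&(S>90)&(V>60),200): print(c,s,onz(cal,*c,.028).round(4))
go(.511,-.2295,.0225,0)
E
```

```text
time_s: 14.58
tool_pos: [0.5093, -0.2301, 0.0815]
tool_rot: [180.0, 0.0, -0.1]
force: [0.6, -0.4, 1.1]
grip_width: 0.0552
grasp_force: 0.0
[317.1 249.4] [ 295  223   45   54 1982] [ 0.5178 -0.231   0.028 ]
shift [ 0.0011 -0.0008  0.0597] turn rad -0.001 deg -0.1
```

```bash
python3 -m crank '[{"x":0.002,"y":0,"z":0.03,"turn":0},{"x":0.002,"y":0,"z":0.059,"turn":0},{"x":0.002,"y":0,"z":0.059,"turn":0},{"x":0.002,"y":0,"z":0.059,"turn":0}]' && python3 -m crank '[{"x":0,"y":0,"z":0,"turn":0},{"x":0,"y":0,"z":0,"turn":0},{"x":0,"y":0,"z":0,"turn":0},{"x":0,"y":0,"z":0,"turn":0}]' 0.02 10 && python3 -m crank '[{"x":0,"y":0,"z":-0.03,"turn":0},{"x":0,"y":0,"z":-0.07,"turn":0},{"x":0,"y":0,"z":-0.12,"turn":0},{"x":0,"y":0,"z":-0.14,"turn":0},{"x":0,"y":0,"z":-0.14,"turn":0}]' && python3 - <<'E'
from h import *
go(.525,.168,.0315,0)
E
```

```text
time_s: 15.12
tool_pos: [0.5124, -0.2304, 0.0238]
tool_rot: [180.0, -0.2, -0.1]
force: [-1.1, -0.3, 0.1]
grip_width: 0.0553
grasp_force: 0.0
time_s: 15.62
tool_pos: [0.5114, -0.2299, 0.0224]
tool_rot: [-180.0, -0.0, -0.1]
force: [0.0, 1.0, 2.5]
grip_width: 0.0305
grasp_force: 10.0
time_s: 16.25
tool_pos: [0.5122, -0.2303, 0.1636]
tool_rot: [180.0, -0.2, -0.1]
force: [0.9, 0.2, -1.1]
grip_width: 0.0307
grasp_force: 10.0
shift [ 0.0124 -0.3983  0.1321] turn rad -0.001 deg -0.1
```

```bash
python3 -m crank '[{"x":0.002,"y":-0.045,"z":0,"turn":0},{"x":0.004,"y":-0.1,"z":0,"turn":0},{"x":0.006,"y":-0.155,"z":0,"turn":0},{"x":0.008,"y":-0.21,"z":0,"turn":0},{"x":0.01,"y":-0.265,"z":0,"turn":0},{"x":0.012,"y":-0.32,"z":0,"turn":0},{"x":0.013,"y":-0.37,"z":0,"turn":0},{"x":0.013,"y":-0.398,"z":0,"turn":0},{"x":0.013,"y":-0.398,"z":0.04,"turn":0},{"x":0.013,"y":-0.398,"z":0.08,"turn":0},{"x":0.013,"y":-0.398,"z":0.11,"turn":0},{"x":0.013,"y":-0.398,"z":0.11,"turn":0}]' && python3 -m crank '[{"x":0,"y":0,"z":0.01,"turn":0},{"x":0,"y":0,"z":0.0205,"turn":0},{"x":0,"y":0,"z":0.0215,"turn":0},{"x":0,"y":0,"z":0.0215,"turn":0},{"x":0,"y":0,"z":0.0215,"turn":0}]' && python3 -m crank '[{"x":0,"y":0,"z":0,"turn":0},{"x":0,"y":0,"z":0,"turn":0},{"x":0,"y":0,"z":0,"turn":0},{"x":0,"y":0,"z":-0.04,"turn":0},{"x":0,"y":0,"z":-0.09,"turn":0},{"x":0,"y":0,"z":-0.14,"turn":0},{"x":0,"y":0,"z":-0.17,"turn":0},{"x":0,"y":0,"z":-0.17,"turn":0}]' 0.05 && python3 -m crank '[{"x":-0.05,"y":0,"z":0,"turn":0},{"x":-0.08,"y":0.01,"z":0,"turn":0},{"x":-0.08,"y":0.01,"z":0,"turn":0},{"x":-0.08,"y":0.01,"z":0,"turn":0},{"x":-0.08,"y":0.01,"z":0,"turn":0}]' 0 && python3 - <<'E'
from h import *
cal,im=snap("wrist","w7")
for n,P in dict(key=(.419,.125,.103),jar=(.565,.112,.044),st=(.525,.168,.036),tcp=env.get_obs()["tool_pos"]).items(): print(n,proj(cal,P))
go(.419,.125,.13)
E
```

```text
time_s: 17.75
tool_pos: [0.5213, 0.1668, 0.0482]
tool_rot: [179.8, 0.4, -0.1]
force: [-0.2, 0.6, 0.6]
grip_width: 0.0307
grasp_force: 10.0
time_s: 18.38
tool_pos: [0.5249, 0.1682, 0.031]
tool_rot: [-180.0, -0.0, -0.1]
force: [0.3, -0.3, 0.5]
grip_width: 0.0304
grasp_force: 10.0
time_s: 19.38
tool_pos: [0.5263, 0.1686, 0.2034]
tool_rot: [-179.8, -0.3, -0.1]
force: [-0.3, 0.4, -0.3]
grip_width: 0.0503
grasp_force: 0.0
time_s: 20.0
tool_pos: [0.4452, 0.1582, 0.2002]
tool_rot: [180.0, 0.0, -0.1]
force: [-0.4, 0.1, 0.5]
grip_width: 0.0075
grasp_force: 0.0
key (np.float64(359.4560781632149), np.float64(276.0678104163608))
jar (np.float64(371.77297966718163), np.float64(83.53592763681709))
st (np.float64(304.6916496494264), np.float64(134.6316241775682))
tcp (np.float64(315.2985330031871), np.float64(300.6994120700293))
shift [-0.0262  0.0332  0.0703] turn rad 0.0 deg 0
```

View pics/w7.png

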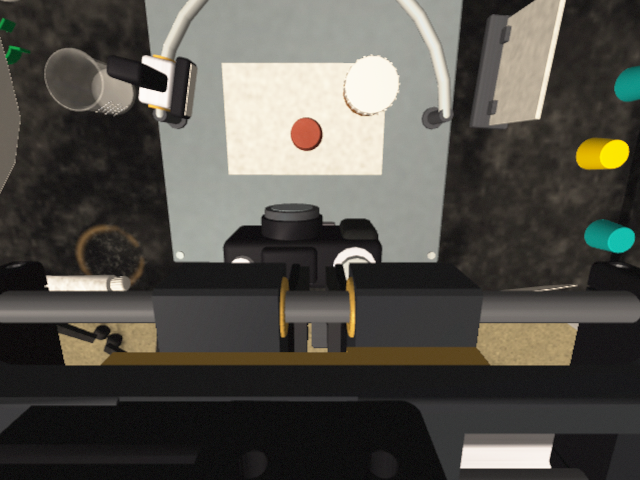

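The sheet holds the red stopper at (306,134) and the jar at (372,85), and the lamp is at its left end at (165,85). The key, at about (355,262), is partly hidden by the gripper, so I'll shift back to measure it.

```bash
python3 -m crank '[{"x":-0.02,"y":0.0,"z":0,"turn":0},{"x":-0.026,"y":0.033,"z":-0.02,"turn":0},{"x":-0.026,"y":0.033,"z":-0.02,"turn":0},{"x":-0.026,"y":0.033,"z":-0.02,"turn":0},{"x":-0.026,"y":0.033,"z":-0.02,"turn":0}]' 0 && python3 - <<'E'
from h import *
cal,im=snap("wrist","w8",(255,185,385,285),5)
print(proj(cal,(.419,.125,.103)),proj(cal,(.5385,.168,.008)))
h=cv2.cvtColor(im,cv2.COLOR_RGB2HSV)
roi=np.zeros(h.shape[:2],bool);roi[185:266,230:400]=1
for c,s in blobs((h[:,:,2]>130)&(h[:,:,1]<60)&roi,60): print(c,s)
np.save("cal8.npy",cal,allow_pickle=True)
E
```

```text
time_s: 20.68
tool_pos: [0.4185, 0.1258, 0.22]
tool_rot: [180.0, 0.0, -0.0]
force: [-0.3, -0.2, 0.4]
grip_width: 0.0006
grasp_force: 0.0
(np.float64(316.96685145756027), np.float64(235.56818811756324)) (np.float64(273.20397126349246), np.float64(93.6376934170242))
[365.  206.6] [ 288  185  112   48 3096]
[313.8 229. ] [ 294  209   41   41 1288]
```

View pics/w8.png

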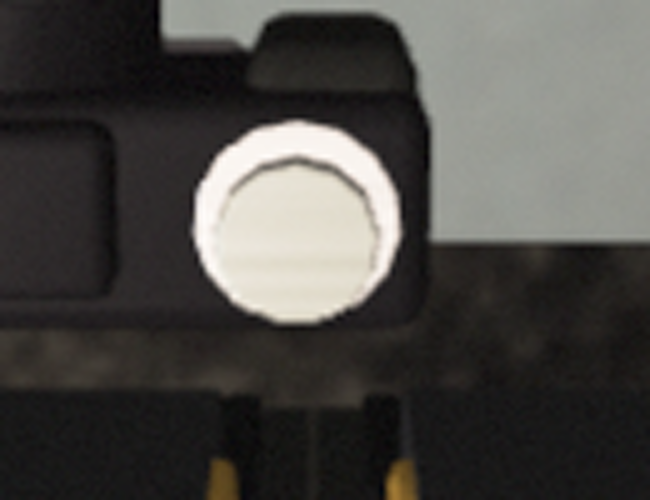

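The key's top disc has its centre at crop (296,241), which is (314,233) in the full image. That puts the key at about (0.4207, 0.1272).

```bash
python3 -m crank '[{"x":0.002,"y":-0.0015,"z":0.04,"turn":0},{"x":0.002,"y":-0.0015,"z":0.08,"turn":0},{"x":0.002,"y":-0.0015,"z":0.092,"turn":0},{"x":0.002,"y":-0.0015,"z":0.092,"turn":0},{"x":0.002,"y":-0.0015,"z":0.092,"turn":0}]' 0 && python3 -m crank '[{"x":0,"y":0,"z":0.002,"turn":0},{"x":0,"y":0,"z":0.004,"turn":0},{"x":0,"y":0,"z":0.006,"turn":0},{"x":0,"y":0,"z":0.008,"turn":0},{"x":0,"y":0,"z":0.008,"turn":0}]'
```

```text
time_s: 21.35
tool_pos: [0.4217, 0.1273, 0.13]
tool_rot: [-179.9, -0.1, -0.1]
force: [0.5, 0.2, -0.1]
grip_width: 0.0008
grasp_force: 0.0
time_s: 21.98
tool_pos: [0.4207, 0.1268, 0.1207]
tool_rot: [-180.0, -0.0, -0.1]
force: [0.1, -0.6, 2.6]
grip_width: 0.0003
grasp_force: 1.0
```

```bash
python3 -m crank '[{"x":0,"y":0,"z":0.002,"turn":0},{"x":0,"y":0,"z":0.0035,"turn":0},{"x":0,"y":0,"z":0.0035,"turn":0}]'; python3 -m crank '[{"x":0,"y":0,"z":0.001,"turn":0},{"x":0,"y":0,"z":0.001,"turn":0}]'; python3 -m crank '[{"x":0,"y":0,"z":0.001,"turn":0},{"x":0,"y":0,"z":0.001,"turn":0}]'
```

```text
time_s: 22.35
tool_pos: [0.4207, 0.1268, 0.1171]
tool_rot: [-180.0, -0.0, -0.1]
force: [-0.1, -0.4, 3.9]
grip_width: 0.0003
grasp_force: 1.8
time_s: 22.6
tool_pos: [0.4207, 0.1268, 0.1164]
tool_rot: [-180.0, -0.0, -0.1]
force: [-1.2, -0.4, 5.1]
grip_width: 0.0006
grasp_force: 2.8
time_s: 22.85
tool_pos: [0.4208, 0.1268, 0.1161]
tool_rot: [-180.0, -0.0, -0.1]
force: [-3.9, -2.4, 12.7]
grip_width: 0.0006
grasp_force: 5.9
```

```bash
python3 -m crank '[{"x":0,"y":0,"z":-0.0006,"turn":0},{"x":0,"y":0,"z":-0.0006,"turn":0},{"x":0,"y":0,"z":-0.0006,"turn":0},{"x":0,"y":0,"z":-0.0006,"turn":0},{"x":0,"y":0,"z":-0.0006,"turn":0},{"x":0,"y":0,"z":-0.0006,"turn":0},{"x":0,"y":0,"z":-0.0006,"turn":0},{"x":0,"y":0,"z":-0.0006,"turn":0},{"x":0,"y":0,"z":-0.0006,"turn":0},{"x":0,"y":0,"z":-0.0006,"turn":0}]'
```

```text
time_s: 24.1
tool_pos: [0.4208, 0.1268, 0.1164]
tool_rot: [-180.0, -0.0, -0.1]
force: [-2.5, -0.7, 8.4]
grip_width: 0.0001
grasp_force: 4.2
```

```bash
python3 - <<'E'
from h import *
t,i=snap("top","t9")
h=cv2.cvtColor(i,cv2.COLOR_RGB2HSV);H,S,V=cv2.split(h)
roi=np.zeros(H.shape,bool);roi[170:335,190:510]=1
for c,s in blobs(((H<12)|(H>170))&(S>90)&(V>60)&roi,60): print("red",c,s,onz(t,*c,.036).round(4))
E
```

```text
red [243.8 256. ] [239 251  11  11  87] [0.523  0.1657 0.036 ]
```

```bash
python3 -m crank '[{"x":0,"y":0,"z":0.003,"turn":0},{"x":0,"y":0,"z":0.0055,"turn":0},{"x":0,"y":0,"z":0.0055,"turn":0},{"x":0,"y":0,"z":0.0055,"turn":0},{"x":0,"y":0,"z":0.0055,"turn":0}]'
```

```text
time_s: 24.78
tool_pos: [0.4208, 0.1268, 0.1118]
tool_rot: [-180.0, 0.0, -0.1]
force: [-3.3, -1.3, 15.9]
grip_width: 0.0005
grasp_force: 8.0
```

```bash
python3 -m crank '[{"x":0,"y":0,"z":0.001,"turn":0},{"x":0,"y":0,"z":0.001,"turn":0},{"x":0,"y":0,"z":0.001,"turn":0}]' && python3 -m crank '[{"x":0,"y":0,"z":-0.01,"turn":0},{"x":0,"y":0,"z":-0.03,"turn":0},{"x":0,"y":0,"z":-0.07,"turn":0},{"x":0,"y":0,"z":-0.1,"turn":0},{"x":0.03,"y":-0.01,"z":-0.11,"turn":0},{"x":0.05,"y":-0.01,"z":-0.11,"turn":0},{"x":0.05,"y":-0.01,"z":-0.11,"turn":0},{"x":0.05,"y":-0.01,"z":-0.11,"turn":0}]' && python3 - <<'E'
from h import *
cal,im=snap("wrist","w10")
h=cv2.cvtColor(im,cv2.COLOR_RGB2HSV);H,S,V=cv2.split(h)
for c,s in blobs(((H<12)|(H>170))&(S>90)&(V>60),200): print(c,s,onz(cal,*c,.036).round(4))
print(proj(cal,(.564,.1125,.044)))
go(.525,.168,.0305,0);go(.564,.1125,.032,0)
E
```

```text
time_s: 25.15
tool_pos: [0.4209, 0.1268, 0.1111]
tool_rot: [-180.0, 0.0, -0.1]
force: [-6.2, -2.9, 18.9]
grip_width: 0.0004
grasp_force: 9.4
time_s: 26.15
tool_pos: [0.4696, 0.1364, 0.2184]
tool_rot: [180.0, 0.1, -0.1]
force: [-1.2, 0.0, 0.1]
grip_width: 0.0004
grasp_force: 0.0
[285.  159.4] [270 145  31  30 711] [0.5272 0.1657 0.036 ]
(np.float64(342.6479110976088), np.float64(117.55321394216068))
shift [ 0.0554 -0.0316  0.188 ] turn rad -0.001 deg -0.1
shift [0.0944 0.0239 0.1865] turn rad -0.001 deg -0.1
```

View pics/w10.png

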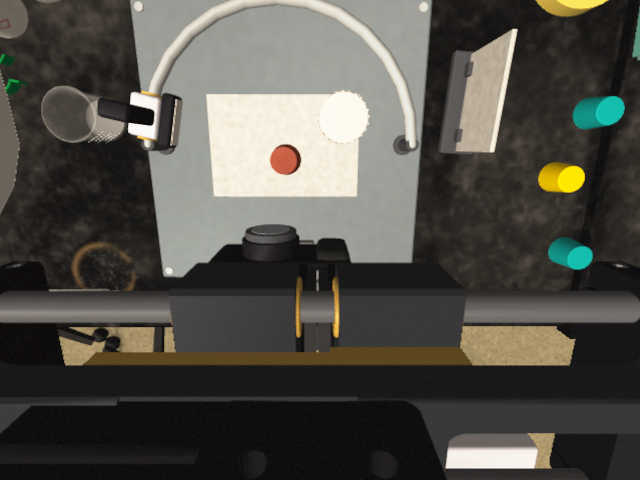

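The samples are unmoved, with the stopper at (285,159) and the jar at (343,117), and the lamp is still at its end. That was picture 13 of 14. Next I pick up the stopper.

```bash
python3 -m crank '[{"x":0.03,"y":-0.015,"z":0,"turn":0},{"x":0.056,"y":-0.031,"z":0.03,"turn":0},{"x":0.056,"y":-0.031,"z":0.08,"turn":0},{"x":0.056,"y":-0.031,"z":0.13,"turn":0},{"x":0.056,"y":-0.031,"z":0.165,"turn":0},{"x":0.056,"y":-0.031,"z":0.187,"turn":0},{"x":0.056,"y":-0.031,"z":0.187,"turn":0},{"x":0.056,"y":-0.031,"z":0.187,"turn":0}]' 0.05 && python3 -m crank '[{"x":0,"y":0,"z":0,"turn":0},{"x":0,"y":0,"z":0,"turn":0},{"x":0,"y":0,"z":0,"turn":0},{"x":0,"y":0,"z":0,"turn":0}]' 0.02 10 && python3 -m crank '[{"x":0,"y":0,"z":-0.03,"turn":0},{"x":0,"y":0,"z":-0.07,"turn":0},{"x":0,"y":0,"z":-0.12,"turn":0},{"x":0,"y":0,"z":-0.14,"turn":0},{"x":0,"y":0,"z":-0.14,"turn":0}]' && python3 - <<'E'
from h import *
go(.51,-.40,.0285,0)
E
```

```text
time_s: 27.2
tool_pos: [0.5271, 0.1679, 0.0332]
tool_rot: [-179.9, -0.1, -0.1]
force: [0.6, -0.2, 0.4]
grip_width: 0.0495
grasp_force: 0.0
time_s: 27.7
tool_pos: [0.527, 0.1678, 0.0328]
tool_rot: [-180.0, -0.0, -0.1]
force: [-0.7, -0.2, 4.4]
grip_width: 0.0305
grasp_force: 10.0
time_s: 28.32
tool_pos: [0.5277, 0.168, 0.1737]
tool_rot: [-179.9, -0.2, -0.1]
force: [0.0, -0.5, -1.0]
grip_width: 0.0306
grasp_force: 10.0
shift [-0.017   0.568   0.1452] turn rad -0.001 deg -0.1
```

```bash
python3 -m crank '[{"x":-0.002,"y":0.045,"z":0,"turn":0},{"x":-0.004,"y":0.1,"z":0,"turn":0},{"x":-0.006,"y":0.155,"z":0,"turn":0},{"x":-0.008,"y":0.21,"z":0,"turn":0},{"x":-0.01,"y":0.265,"z":0,"turn":0},{"x":-0.012,"y":0.32,"z":0,"turn":0},{"x":-0.014,"y":0.375,"z":0,"turn":0},{"x":-0.016,"y":0.43,"z":0,"turn":0},{"x":-0.017,"y":0.485,"z":0,"turn":0},{"x":-0.017,"y":0.54,"z":0,"turn":0},{"x":-0.017,"y":0.568,"z":0,"turn":0},{"x":-0.017,"y":0.568,"z":0,"turn":0}]' && python3 -m crank '[{"x":0,"y":0,"z":0.05,"turn":0},{"x":0,"y":0,"z":0.09,"turn":0},{"x":0,"y":0,"z":0.12,"turn":0},{"x":0,"y":0,"z":0.135,"turn":0},{"x":0,"y":0,"z":0.1405,"turn":0},{"x":0,"y":0,"z":0.1425,"turn":0},{"x":0,"y":0,"z":0.1425,"turn":0},{"x":0,"y":0,"z":0.1425,"turn":0}]'
```

```text
time_s: 29.82
tool_pos: [0.5064, -0.403, 0.1699]
tool_rot: [180.0, 0.2, -0.4]
force: [-0.7, -0.6, -0.9]
grip_width: 0.0305
grasp_force: 10.0
time_s: 30.82
tool_pos: [0.5095, -0.4008, 0.0306]
tool_rot: [180.0, -0.1, -0.1]
force: [0.5, 0.3, -0.4]
grip_width: 0.0301
grasp_force: 10.0
```

```bash
python3 -m crank '[{"x":0,"y":0,"z":0.001,"turn":0},{"x":0,"y":0,"z":0.001,"turn":0}]' && python3 -m crank '[{"x":0,"y":0,"z":0,"turn":0},{"x":0,"y":0,"z":0,"turn":0},{"x":0,"y":0,"z":0,"turn":0},{"x":0,"y":0,"z":-0.04,"turn":0},{"x":0,"y":0,"z":-0.09,"turn":0},{"x":0,"y":0,"z":-0.14,"turn":0},{"x":0,"y":0,"z":-0.15,"turn":0},{"x":0,"y":0,"z":-0.15,"turn":0}]' 0.05 && python3 - <<'E'
from h import *
t,i=snap("top","t11")
h=cv2.cvtColor(i,cv2.COLOR_RGB2HSV);H,S,V=cv2.split(h)
roi=np.zeros(H.shape,bool);roi[170:335,190:510]=1
for c,s in blobs(((H<12)|(H>170))&(S>90)&(V>60)&roi,60): print("red",c,s,onz(t,*c,.032).round(4))
go(.5645,.1125,.032,0)
E
```

```text
time_s: 31.08
tool_pos: [0.5091, -0.4005, 0.0289]
tool_rot: [180.0, -0.0, -0.1]
force: [0.2, -0.6, 0.5]
grip_width: 0.0304
grasp_force: 10.0
time_s: 32.08
tool_pos: [0.5091, -0.4004, 0.179]
tool_rot: [180.0, -0.1, -0.1]
force: [-1.0, 0.7, -0.5]
grip_width: 0.0501
grasp_force: 0.0
shift [ 0.0553 -0.5124  0.1456] turn rad -0.001 deg -0.1
```

```bash
python3 -m crank '[{"x":0.005,"y":-0.045,"z":0,"turn":0},{"x":0.01,"y":-0.1,"z":0,"turn":0},{"x":0.015,"y":-0.155,"z":0,"turn":0},{"x":0.02,"y":-0.21,"z":0,"turn":0},{"x":0.025,"y":-0.265,"z":0,"turn":0},{"x":0.03,"y":-0.32,"z":0,"turn":0},{"x":0.035,"y":-0.375,"z":0,"turn":0},{"x":0.04,"y":-0.43,"z":0,"turn":0},{"x":0.05,"y":-0.48,"z":0,"turn":0},{"x":0.0555,"y":-0.5125,"z":0,"turn":0},{"x":0.0555,"y":-0.5125,"z":0,"turn":0},{"x":0.0555,"y":-0.5125,"z":0.01,"turn":0}]' 0.065 && python3 - <<'E'
from h import *
t,i=snap("top","t12")
h=cv2.cvtColor(i,cv2.COLOR_RGB2HSV);H,S,V=cv2.split(h)
roi=np.zeros(H.shape,bool);roi[170:335,190:510]=1
for c,s in blobs(((H<12)|(H>170))&(S>90)&(V>60)&roi,60): print("red",c,s,onz(t,*c,.032).round(4))
cal,im=snap("wrist","w12")
h=cv2.cvtColor(im,cv2.COLOR_RGB2HSV);H,S,V=cv2.split(h)
m=cv2.inRange(h,(8,90,60),(22,255,255))
print("amber",[b for b in blobs(m,60)],proj(cal,(.5645,.1125,.044)))
go(.5645,.1125,.032,0)
E
```

```text
time_s: 33.62
tool_pos: [0.5648, 0.111, 0.1675]
tool_rot: [179.9, 0.0, -0.1]
force: [-0.1, 0.1, -0.1]
grip_width: 0.0651
grasp_force: 0.0
red [466.6 263.4] [460 259  14  10 117] [ 0.5054 -0.396   0.032 ]
amber [(array([531.8,  77.7]), array([ 516,   25,   65,   91, 1249], dtype=int32)), (array([594.7,  71.3]), array([ 544,   42,   81,   57, 1410], dtype=int32)), (array([ 99., 211.]), array([ 89, 206,  26,   9, 112], dtype=int32)), (array([167.1, 307.3]), array([156, 277,  29,  61, 896], dtype=int32)), (array([466.5, 307.2]), array([450, 277,  29,  61, 949], dtype=int32)), (array([441.7, 357.1]), array([ 235,  347,  389,   18, 5498], dtype=int32)), (array([445.1, 470.4]), array([441, 460,   9,  20,  80], dtype=int32))] (np.float64(312.9134549987934), np.float64(233.377966845804))
shift [ 0.0008 -0.0025  0.1345] turn rad -0.004 deg -0.2
```

```bash
python3 -m crank '[{"x":0,"y":-0.001,"z":0.05,"turn":0},{"x":0,"y":-0.001,"z":0.09,"turn":0},{"x":0,"y":-0.001,"z":0.12,"turn":0},{"x":0,"y":-0.001,"z":0.135,"turn":0},{"x":0,"y":-0.001,"z":0.135,"turn":0},{"x":0,"y":-0.001,"z":0.135,"turn":0}]' && python3 -m crank '[{"x":0,"y":0,"z":0,"turn":0},{"x":0,"y":0,"z":0,"turn":0},{"x":0,"y":0,"z":0,"turn":0},{"x":0,"y":0,"z":0,"turn":0}]' 0.035 15 && python3 -m crank '[{"x":0,"y":0,"z":-0.03,"turn":0},{"x":0,"y":0,"z":-0.07,"turn":0},{"x":0,"y":0,"z":-0.12,"turn":0},{"x":0,"y":0,"z":-0.14,"turn":0},{"x":0,"y":0,"z":-0.14,"turn":0}]' && python3 - <<'E'
from h import *
go(.425,-.40,.0285,0)
E
```

```text
time_s: 34.48
tool_pos: [0.5662, 0.1129, 0.035]
tool_rot: [-180.0, -0.1, -0.1]
force: [0.5, 0.3, -0.3]
grip_width: 0.065
grasp_force: 0.0
time_s: 34.98
tool_pos: [0.5653, 0.1132, 0.0342]
tool_rot: [-180.0, -0.0, -0.1]
force: [-1.1, -0.3, 2.3]
grip_width: 0.0447
grasp_force: 15.0
time_s: 35.6
tool_pos: [0.5661, 0.1133, 0.1752]
tool_rot: [-179.9, -0.2, -0.1]
force: [-0.5, 0.2, -0.0]
grip_width: 0.0445
grasp_force: 15.0
shift [-0.1405  0.5135  0.1467] turn rad -0.001 deg -0.1
```

```bash
python3 -m crank '[{"x":-0.012,"y":0.045,"z":0,"turn":0},{"x":-0.027,"y":0.1,"z":0,"turn":0},{"x":-0.042,"y":0.155,"z":0,"turn":0},{"x":-0.057,"y":0.21,"z":0,"turn":0},{"x":-0.072,"y":0.265,"z":0,"turn":0},{"x":-0.087,"y":0.32,"z":0,"turn":0},{"x":-0.103,"y":0.375,"z":0,"turn":0},{"x":-0.118,"y":0.43,"z":0,"turn":0},{"x":-0.13,"y":0.475,"z":0,"turn":0},{"x":-0.1405,"y":0.5135,"z":0,"turn":0},{"x":-0.1405,"y":0.5135,"z":0,"turn":0},{"x":-0.1405,"y":0.5135,"z":0,"turn":0}]' && python3 -m crank '[{"x":0,"y":0,"z":0.05,"turn":0},{"x":0,"y":0,"z":0.09,"turn":0},{"x":0,"y":0,"z":0.12,"turn":0},{"x":0,"y":0,"z":0.135,"turn":0},{"x":0,"y":0,"z":0.141,"turn":0},{"x":0,"y":0,"z":0.1435,"turn":0},{"x":0,"y":0,"z":0.1435,"turn":0},{"x":0,"y":0,"z":0.1435,"turn":0}]'
```

```text
time_s: 37.1
tool_pos: [0.4236, -0.3992, 0.1721]
tool_rot: [-179.9, 0.1, -0.1]
force: [0.6, 0.8, 0.0]
grip_width: 0.0449
grasp_force: 15.0
time_s: 38.1
tool_pos: [0.4244, -0.4007, 0.031]
tool_rot: [180.0, -0.1, -0.1]
force: [0.1, 0.1, -0.8]
grip_width: 0.0447
grasp_force: 15.0
```

Next I release the jar, rise, and move aside to check.

```bash
python3 -m crank '[{"x":0,"y":0,"z":0.0005,"turn":0},{"x":0,"y":0,"z":0.0005,"turn":0}]' && python3 -m crank '[{"x":0,"y":0,"z":0,"turn":0},{"x":0,"y":0,"z":0,"turn":0},{"x":0,"y":0,"z":0,"turn":0},{"x":0,"y":0,"z":-0.04,"turn":0},{"x":0,"y":0,"z":-0.09,"turn":0},{"x":0,"y":0,"z":-0.14,"turn":0},{"x":0.02,"y":-0.05,"z":-0.2,"turn":0},{"x":0.04,"y":-0.1,"z":-0.2,"turn":0},{"x":0.06,"y":-0.15,"z":-0.2,"turn":0},{"x":0.07,"y":-0.2,"z":-0.2,"turn":0},{"x":0.07,"y":-0.25,"z":-0.2,"turn":0},{"x":0.07,"y":-0.25,"z":-0.2,"turn":0}]' 0.06 && python3 - <<'E'
from h import *
t,i=snap("top","t13",(140,170,510,340),2)
h=cv2.cvtColor(i,cv2.COLOR_RGB2HSV);H,S,V=cv2.split(h)
roi=np.zeros(H.shape,bool);roi[170:335,430:510]=1
for c,s in blobs(((H<12)|(H>170))&(S>90)&(V>60)&roi,60): print("red",c,s,onz(t,*c,.032).round(4))
for c,s in blobs((S<45)&(V>190)&roi,60): print("wh",c,s,onz(t,*c,.04).round(4))
E
```

```text
time_s: 38.35
tool_pos: [0.4243, -0.4005, 0.0302]
tool_rot: [180.0, -0.1, -0.1]
force: [-0.5, -0.2, 2.3]
grip_width: 0.0448
grasp_force: 15.0
time_s: 39.85
tool_pos: [0.4948, -0.1453, 0.2293]
tool_rot: [-179.8, 0.0, 0.4]
force: [-0.0, 0.0, -0.7]
grip_width: 0.0602
grasp_force: 0.0
red [467.  263.4] [461 258  13  11 108] [ 0.5054 -0.397   0.032 ]
wh [435.2 182.6] [430 170  11  29 145] [ 0.7125 -0.3218  0.04  ]
wh [471.5 184.9] [467 175  10  21 141] [ 0.7065 -0.4147  0.04  ]
wh [471.1 297.1] [462 288  20  19 295] [ 0.4211 -0.4006  0.04  ]
```

View pics/t13.png

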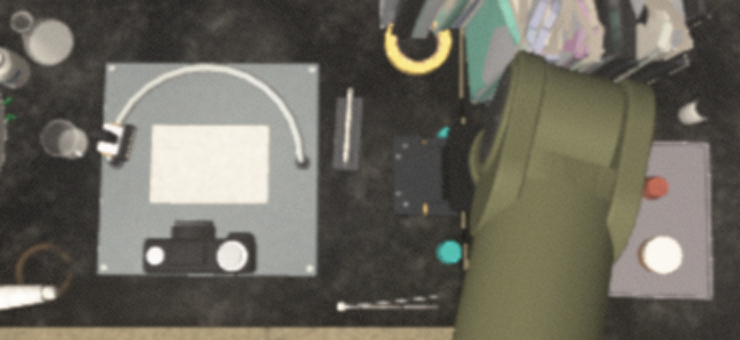

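The jar (660,255) and the stopper (655,188) stand upright in the tray, the lamp is at the left end (115,142), and the beaker is upright. Nothing is touching the robot, so I'll hand in.

```bash
python3 -m crank '[{"x":0,"y":0,"z":0,"turn":0},{"x":0,"y":0,"z":0,"turn":0},{"x":0,"y":0,"z":0,"turn":0}]' && python3 -c "
from cell import env
print(env.sign_off())"
```

```text
time_s: 40.28
tool_pos: [0.494, -0.1515, 0.2296]
tool_rot: [180.0, 0.0, -0.2]
force: [-0.1, 0.4, -0.2]
grip_width: 0.0601
grasp_force: 0.0
the job is handed in; nothing more can be done
None
```

The job is handed in after about 40 s of robot time, with no verdict returned: I took the picture with the jar and red stopper (the only two samples there) on the sheet, released the key, stood both samples upright in the tray, and left the lamp at the left end, opposite the reflector.

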